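# Start the turning rolls from the bench control box

### The job

Start the pipe-turning rolls from the control box on the bench, using just the fingertips: first tip the rocker switch over by pressing its raised end fully down, then push the square key fully in, then press the round button all the way down, keep it down for two seconds and let it come up again. Do not press the key or the button before their turn, and leave the other things on the bench lying where they are.

Things in the scene. Friction and masses are not known exactly. Their poses are not given: they have to be found in the camera images.
- control_box: Fixed green control box, 150 (x) x 340 (y) x 60 mm high, with a grey top on which three controls of grey plastic in black housings stand in a row along its y axis, about 100 mm apart; which control stands in which of the three places varies from run to run. Origin: centre of its underside, on the bench; z up. It is turned up to 0.5 rad, and the controls and their housings are turned with it. Nothing is to be lifted from it.
- rocker_base: Black oblong housing of the rocker switch, 84 (x) x 50 (y) x 8 mm, fixed on the box. Origin: centre of its underside, 60 mm above the bench. The rocker is 72 mm long (along x) and 36 mm wide; its pivot runs along y, 18 mm above this origin.
- rocker_raised_end (a point): Point on the top face of the rocker's far half (the +x half, which is raised at the start), 25 mm from the pivot: where to press straight down. The half is 36 mm long and slopes up, away from the robot, by about 23 degrees at first; as it goes down this point sinks by about 10 mm, to 18 mm above the underside of the housing, and the half then lies level. Needs about 3 N here; against its stop it goes no further.
- rocker (a joint): Rocker angle, rad: 0 = off (far half raised), 0.4 = fully over (far half level, near half raised). Starts between 0 and 0.06. It has friction and stays where it is left.
- key_base: Black square housing of the square key, 54 x 54 x 10 mm, fixed on the box. Origin: centre of its underside, 60 mm above the bench.
- key_top (a point): Centre of the top face of the square key, 36 x 36 mm, 23 mm above its housing's underside when out and 15 mm when fully in. It is pressed straight down.
- key (a joint): Travel of the square key, m: 0 = out, 0.008 = fully in at its stop. Starts between 0 and 0.001. It has about 3 N of friction and stays where it is pushed.
- round_button_base: Black round housing of the round button, 58 mm across, 12 mm high, fixed on the box. Origin: centre of its underside, 60 mm above the bench.
- round_button_top (a point): Centre of the flat top of the round button, 42 mm across, 24 mm above its housing's underside when up, 16 mm when fully down. It is pressed straight down.
- round_button (a joint): Travel of the round button, m: 0 = up, 0.008 = fully down at its stop. A spring (1.5 N to start, 5 N fully down) brings it up again when let go.
- pipe_offcut: Bystander: loose steel ring cut from a pipe, 60 mm across, 45 mm high, standing on the bench left (+y) of the box. Origin: centre of its underside.
- wood_chock: Bystander: loose wooden block 90 x 45 x 30 mm on the bench right (-y) of the box. Origin: centre of its underside.
- grinding_disc: Bystander: loose brown grinding disc 115 mm across, 6 mm thick, flat on the bench on the robot's side of the box. Origin: centre of its underside.
- calculator: Bystander: loose black pocket calculator 130 x 75 x 16 mm, flat on the bench beyond the box. Origin: centre of its underside. Not part of the job.

How it is judged:
By the outcome, as a careful person would: the job done as asked, in the order asked, and still so for the second after the job is handed in, with the robot touching nothing.
It also fails if it takes over 40 s, if anything falls off the work surface, if the arm or the gripper's body presses on something with over 40 N, if the wrist force passes 120 N, or if a joint passes its speed limit or range.

### The arm

A 6-joint arm with a two-finger parallel gripper is mounted at the origin on the work surface. World frame = base frame: x ahead of the robot, y to its left, z up, the work surface at z = 0. Lengths are in m, angles in rad, forces in N, time in s.
With the tool pointing down it reaches from about 0.3 to 0.775 m from the base axis. Payload 14.6 kg.
Tool frame: the origin (TCP) lies at the very end of the fingers, on their centre line; the grasp point (between the pads) lies ctrl.tcp_to_grasp behind it (ctrl.tcp_to_grasp is the distance from the TCP to the grasp point, in m); x points along the fingers, y is the direction in which the jaws open and shut, and the axes are right-handed (so a half turn about x gives the same grasp; the last joint's range is limited). The gripper opens to 94 mm and grips with 3 to 60 N. Pads are 16 mm wide; open, the fingers measure 119 mm over their backs; the gripper's body (75 mm by 177 mm) begins 78 mm behind the grasp point.
Start: joints at [-1.307, 0.3, 1.521, -0, 1.321, -0.067], TCP at [0.179, -0.52, 0.205] pointing down, gripper open.
Joint ranges: [-3.03, 3.03], [-0.79, 2.21], [0.23, 2.52], [-1.04, 4.18], [0, 3.07], [-2.55, 2.55]. Speed limits (rad/s): [2.22, 2.22, 2.57, 3.14, 3.14, 3.14].

### API

Orientations are given as [roll, pitch, yaw] about the fixed x, y, z axes, in that order (R = Rz(yaw) Ry(pitch) Rx(roll)).
In Python, from station import ctrl gives the robot as it stands.
- The arm moves only by the tool play_rows, never from a script. Its argument "increments" is a list that holds one entry, the list of rows, each a list of 5 numbers: the closure in counts, from 0 (fully open) to 255 (shut), then the shift along the tool's x, y, z in cm, then the turn about the tool's x in degrees. A call has 1 to 12 rows; each row shifts and turns the commanded pose from where the row before left it, along the tool's axes as they then stand; what a row does not reach is not made up. A row lasts 1/12 s, in which the tool goes at most 41.7 mm and 7.16 degrees, less where a joint would pass 70% of its speed; a pose out of reach is approached as far as the arm can. A call is refused whole if a number of a shift passes 4.17 or a number of a turn 7.16, either way. A call with a gripper value outside its range is refused whole. The fingers move at their own pace and stop on an object; "newtons" is the grip in N (left out, the last holds). Time passes only in rows, so rows that do not move let the fingers close. It gives the time, the measured TCP pose, the force and the opening at its end, in the units of the state.
- ctrl.get_obs(): the state, without advancing time (a new reading comes with each control period).
- ctrl.camera(name): name is "scene" or "top" or "wrist"; returns the picture (420x560x3 uint8, red, green, blue); there is no depth.
- ctrl.calibration(name): a dict with "fx", "fy", "cx", "cy" (pixels), "k1" (the pictures are not rectified: a ray, as slopes to the right and down, at radius r is drawn at 1 + k1 r^2 times it, then the intrinsics apply), "rvec" (rotation vector, rad) and "tvec" (3), from world to camera coordinates, as OpenCV has them; the wrist camera has in their place "T_tool_cam" (4x4, takes a point from camera to tool coordinates, whose origin is the TCP and whose axes are the tool frame's). Camera axes: x right, y down, z forward; pixel columns grow to the right and rows downward; lengths in m; the calibration is good to about 2 mm. A picture is of the moment at which its call begins: read the wrist's pose just before it. calibration takes no time and is no camera call.
- ctrl.hand_in(): hands the job in, once; it reports no verdict.
The state is a dict: "time_s": time; "qpos": joint angles; "joint_vel": joint speeds; "tau": joint torques, N m; "ee_pos": TCP position; "eef_rot": TCP orientation; "force": force on the tool from outside, world axes, zero at the start; "moment": the same for the moment, N m; "grip_width": finger opening in m.
Only numpy, scipy, OpenCV 4.12 (cv2) and the standard library are available. Lean on these libraries where they do the work, as an engineer would, in place of code of your own. Each camera call takes 0.05 s, during which the arm holds its last target.

## Working session

There is one attempt and no reset: what is moved stays moved. The work goes in short steps, Python scripts to look and compute and a tool call to move; the robot and the scene stay as the last step left them, time stands still between calls to the robot, and variables do not carry over. Pictures are saved under pics/ and viewed, and the job is handed in when it is done.

Besides the shell and the picture viewer there is one more tool, called after "Emit:" as name([rows], argument=value, ...), one row to a line, values as JSON. play_rows: Moves the arm, as the interface text tells. Its arguments: {"type":"object","properties":{"increments":{"type":"array"},"newtons":{"type":"number"}},"required":["increments"]}

```bash
mkdir -p pics; python3 - <<'E'
from station import ctrl
import cv2
o=ctrl.get_obs();print(o, ctrl.tcp_to_grasp)
for n in("scene","top"):
    cv2.imwrite(f"pics/{n}0.png",ctrl.camera(n)[:,:,::-1]); print(ctrl.calibration(n))
print(ctrl.calibration("wrist"))
E
```

```text
{'time_s': 0.0, 'qpos': array([-1.30662821e+00,  3.00428891e-01,  1.52158672e+00,  1.75073638e-05,
        1.32073435e+00, -6.66027396e-02]), 'joint_vel': array([-0.00069108,  0.00276565, -0.00017284, -0.00064021, -0.00063819,
       -0.00039465]), 'tau': array([-6.26231249e-04, -5.31806016e+01, -3.52738452e+01,  7.08359806e-02,
        2.43834121e-02, -9.51102015e-05]), 'ee_pos': array([ 0.17855321, -0.51992078,  0.20490711]), 'eef_rot': array([-1.65205093,  1.5696389 ,  1.82030824]), 'force': array([ 0.34243139, -0.07698315,  0.19611588]), 'moment': array([-0.02622176, -0.0109028 ,  0.08685884]), 'grip_width': 0.09411939419618305} 0.0188
{'fx': 390.03615689833975, 'fy': 390.03615689833975, 'cx': 285.7348721396184, 'cy': 216.0799728704108, 'k1': 0.016953028819739622, 'rvec': array([ 2.07214853,  0.76111642, -0.36506385]), 'tvec': array([-0.46483188, -0.12600978,  1.12223375])}
{'fx': 517.4711496009792, 'fy': 517.4711496009792, 'cx': 276.7262202024201, 'cy': 214.7275273275969, 'k1': 0.027192741857316627, 'rvec': array([ 2.16898682, -2.11218489,  0.18930249]), 'tvec': array([0.03395408, 0.60421831, 1.17512385])}
{'fx': 374.40977659169926, 'fy': 374.40977659169926, 'cx': 277.32651080727885, 'cy': 206.55451549185216, 'k1': -0.09856791748953292, 'T_tool_cam': array([[-8.35034909e-04, -2.65332010e-01,  9.64156744e-01,
        -1.79319937e-01],
       [ 9.99999350e-01, -9.69597371e-04,  5.99248152e-04,
         3.57705840e-04],
       [ 7.75844128e-04,  9.64156618e-01,  2.65332647e-01,
        -7.65209598e-02],
       [ 0.00000000e+00,  0.00000000e+00,  0.00000000e+00,
         1.00000000e+00]])}
```

View pics/scene0.png

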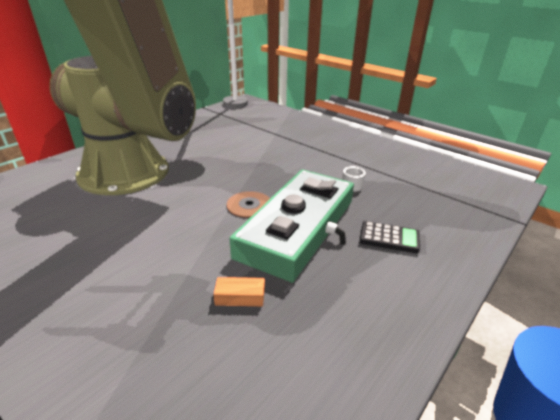

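View pics/top0.png

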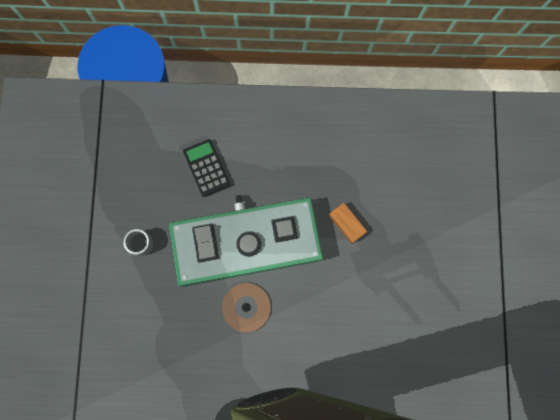

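The top view shows the rocker at about (205,242), the round button at (248,243) and the key at (285,229). The ring, chock, disc and calculator are all clear of the box. In the scene view the same three controls are at about (320,186), (293,203) and (283,226).

```bash
cat > h.py <<'E'
import numpy as np, cv2
from station import ctrl
def ray(n,uv):
    c=ctrl.calibration(n); x=(uv[0]-c['cx'])/c['fx']; y=(uv[1]-c['cy'])/c['fy']
    d=np.array([x,y]); u=d.copy()
    for _ in range(10): u=d/(1+c['k1']*(u@u))
    d=np.array([*u,1.])
    if 'rvec' in c:
        R=cv2.Rodrigues(c['rvec'])[0]; return -R.T@c['tvec'], R.T@d
    raise
def plane(n,uv,z):
    o,d=ray(n,uv); return o+d*(z-o[2])/d[2]
E
python3 - <<'E'
from h import *
for n,roi in(("top",(160,325,190,290)),("scene",(225,365,165,275))):
    im=cv2.imread(f"pics/{n}0.png"); x0,x1,y0,y1=roi
    c=im[y0:y1,x0:x1]; big=cv2.resize(c,None,fx=4.5,fy=4.5,interpolation=cv2.INTER_CUBIC); cv2.imwrite(f"pics/{n}0z.png",big)
    hsv=cv2.cvtColor(im,cv2.COLOR_BGR2HSV)
    m=np.zeros(im.shape[:2],np.uint8); 
    g=((hsv[...,1]>90)&(hsv[...,0]>60)&(hsv[...,0]<90)&(hsv[...,2]>60)).astype(np.uint8)
    m[y0:y1,x0:x1]=g[y0:y1,x0:x1]
    cs=cv2.findContours(m,0,1)[0]; cs=max(cs,key=cv2.contourArea)
    hull=cv2.convexHull(cs); r=cv2.minAreaRect(hull); print(n,"green rect",r)
    if n=="top":
        b=cv2.boxPoints(r); P=[plane(n,p,.06)[:2] for p in b]; print(np.round(P,3), np.round([np.linalg.norm(P[i]-P[i-1]) for i in range(4)],3),"c",np.mean(P,0))
        for i in range(4): e=P[i]-P[i-1]; print(np.arctan2(e[1],e[0]))
    ins=np.zeros_like(m); cv2.fillPoly(ins,[hull],1); ins=cv2.erode(ins,np.ones((11,11)))
    dk=((im.max(2)<75)&(ins>0)).astype(np.uint8)
    for k in cv2.findContours(dk,0,1)[0]:
        if cv2.contourArea(k)<80: continue
        r=cv2.minAreaRect(k); M=cv2.boundingRect(k)
        print("dark",cv2.contourArea(k),r, plane(n,r[0],.069).round(4))
        b=cv2.boxPoints(r);P=[plane(n,p,.069)[:2] for p in b];print(np.round([np.linalg.norm(P[i]-P[i-1]) for i in range(4)],3))
E
```

```text
top green rect ((244.46356201171875, 241.398193359375), (64.30767059326172, 146.5062255859375), 79.75591278076172)
[[ 0.575  0.306]
 [ 0.647 -0.029]
 [ 0.498 -0.058]
 [ 0.43   0.271]] [0.149 0.343 0.151 0.336] c [0.53749465 0.12245022]
0.23573313062635212
-1.3609326531347719
-2.9511669944351357
1.7748100818219694
dark 413.0 ((248.5, 243.5), (23.0, 23.0), 90.0) [0.5309 0.1135 0.069 ]
[0.053 0.053 0.053 0.053]
dark 117.5 ((205.5270233154297, 242.6621551513672), (35.34578323364258, 21.20747184753418), 80.53767395019531) [0.5302 0.2124 0.069 ]
[0.082 0.049 0.082 0.048]
dark 448.0 ((284.74798583984375, 228.86399841308594), (22.00290870666504, 22.271240234375), 79.69515228271484) [0.5672 0.0307 0.069 ]
[0.051 0.052 0.051 0.052]
scene green rect ((299.9748229980469, 239.95155334472656), (59.354522705078125, 136.48428344726562), 66.62583923339844)
dark 152.0 ((282.32269287109375, 232.21109008789062), (12.344718933105469, 30.493621826171875), 85.03025817871094) [0.5807 0.0147 0.069 ]
[0.041 0.064 0.042 0.061]
```

View pics/top0z.png

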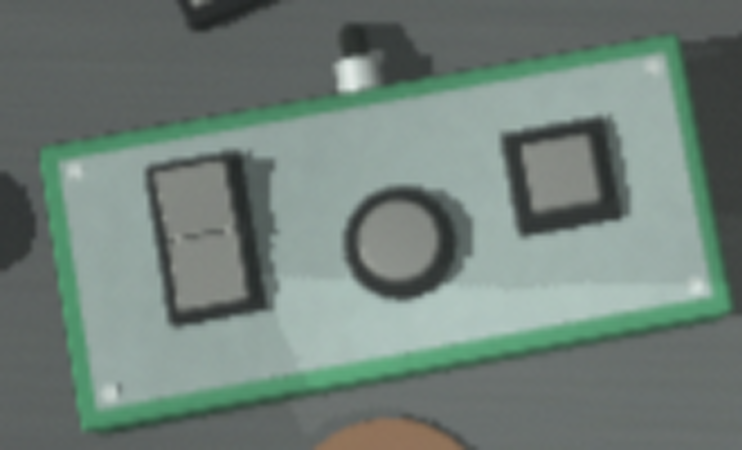

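View pics/scene0z.png

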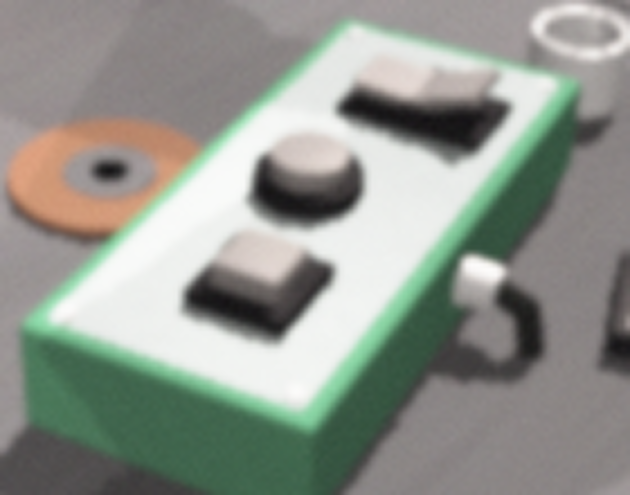

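```bash
cat >> h.py <<'E'
from scipy.spatial.transform import Rotation as Ro
def tool(): 
    o=ctrl.get_obs(); return o,Ro.from_euler('xyz',o['eef_rot']).as_matrix()
YAW=0.205
bx=np.array([np.cos(YAW),np.sin(YAW),0])
T={'rocker':np.array([.5302,.2124,.078])+.023*bx+[0,0,.010],'key':np.array([.5672,.0307,.083]),'button':np.array([.5309,.1135,.084])}
def plan(name,dz):
    o,R=tool(); d=T[name]+[0,0,dz]-o['ee_pos']
    print('t',o['time_s'],'tcp',o['ee_pos'].round(4),'F',o['force'].round(1),'grip',round(o['grip_width'],4))
    y=np.arctan2(R[1,1],R[0,1]); print('jaw yaw',y.round(3),'turn deg about x to box y',[np.degrees(Ro.from_matrix(0*R+R).as_rotvec()[0]*0+ s).round(2) for s in [-( (YAW+np.pi/2-y+np.pi/2)%np.pi-np.pi/2)*180/np.pi*np.pi/180]])
    print('target',T[name].round(4),'d world',(d*100).round(2),'cm tool',(R.T@d*100).round(2))
E
python3 - <<'E'
from h import *
im="top"
# housing bottom/edges: rocker rect corners -> yaw
r=((205.527,242.662),(35.346,21.207),80.538)
P=np.array([plane('top',p,.069)[:2] for p in cv2.boxPoints(r)])
for i in range(4): e=P[i]-P[i-1]; print(np.arctan2(e[1],e[0])%(np.pi/2))
o,R=tool(); print(R.round(3))
for n in T: plan(n,.06)
# cross-check in scene image
c=ctrl.calibration('scene')
for n in T:
    p=cv2.projectPoints(T[n][None],c['rvec'],c['tvec'],np.array([[c['fx'],0,c['cx']],[0,c['fy'],c['cy']],[0,0,1]]),np.array([c['k1'],0,0,0]))[0].ravel(); print(n,p.round(1),((p-[225,165])*4.5).round(0))
E
```

```text
0.21483941790488748
0.19514790770981105
0.20832231622437813
0.19179479777926156
[[-0.     0.325 -0.946]
 [ 0.001 -0.946 -0.325]
 [-1.    -0.001 -0.   ]]
t 0.1 tcp [ 0.1785 -0.52    0.205 ] F [-0.2  0.3 -0.3] grip 0.094
jaw yaw -1.24 turn deg about x to box y [np.float64(7.21)]
target [0.5527 0.2171 0.088 ] d world [37.42 73.71 -5.7 ] cm tool [  5.76 -57.55 -59.33]
t 0.1 tcp [ 0.1785 -0.52    0.205 ] F [-0.2  0.3 -0.3] grip 0.094
jaw yaw -1.24 turn deg about x to box y [np.float64(7.21)]
target [0.5672 0.0307 0.083 ] d world [38.87 55.07 -6.2 ] cm tool [  6.24 -39.45 -54.64]
t 0.1 tcp [ 0.1785 -0.52    0.205 ] F [-0.2  0.3 -0.3] grip 0.094
jaw yaw -1.24 turn deg about x to box y [np.float64(7.21)]
target [0.5309 0.1135 0.084 ] d world [35.24 63.35 -6.1 ] cm tool [  6.15 -48.46 -53.9 ]
rocker [328.3 182.2] [465.  77.]
key [282.4 220.6] [258. 250.]
button [293.8 197.8] [310. 148.]
```

The scene-view reprojections match the visible tops to within about 1.5 px. Next I'll move over with the gripper closing.

Emit:
play_rows([
  [[255, 0, 0, 0, 3.6], [255, 0, 0, 0, 3.6], [255, 0, -2.3, -1.85, 0], [255, 0, -2.3, -1.85, 0], [255, 0, -2.3, -1.85, 0], [255, 0, -2.3, -1.85, 0], [255, 0, -2.3, -1.85, 0], [255, 0, -2.3, -1.85, 0], [255, 0, -2.3, -1.85, 0], [255, 0, -2.3, -1.85, 0], [255, 0, -2.3, -1.85, 0], [255, 0, -2.3, -1.85, 0]],
], newtons=10)

```text
time_s: 1.1
ee_pos: [0.3132, -0.2559, 0.2053]
eef_rot: [-1.115, 1.571, 2.231]
force: [0.1, -1.3, -0.5]
grip_width: 0.0177
```

Emit:
play_rows([
  [[255, 0, -2.3, -1.85, 0], [255, 0, -2.3, -1.85, 0], [255, 0, -2.3, -1.85, 0], [255, 0, -2.3, -1.85, 0], [255, 0, -2.3, -1.85, 0], [255, 0, -2.3, -1.85, 0], [255, 0, -2.3, -1.85, 0], [255, 0, -2.3, -1.85, 0], [255, 0, -2.3, -1.85, 0], [255, 0, -2.3, -1.85, 0], [255, 0, -2.3, -1.85, 0], [255, 0, -2.3, -1.85, 0]],
])

```text
time_s: 2.1
ee_pos: [0.4743, 0.0596, 0.2052]
eef_rot: [-0.097, 1.57, -3.034]
force: [1.4, 0.8, 0.3]
grip_width: 0.0003
```

```bash
python3 - <<'E'
from h import *
plan('rocker',.03); print(tool()[0]['qpos'].round(2))
cv2.imwrite("pics/w1.png",ctrl.camera("wrist")[:,:,::-1])
E
```

```text
t 2.1 tcp [0.4743 0.0596 0.2052] F [1.4 0.8 0.3] grip 0.0003
jaw yaw -1.365 turn deg about x to box y [np.float64(0.02)]
target [0.5527 0.2171 0.088 ] d world [ 7.84 15.74 -8.72] cm tool [  8.72 -13.81 -10.89]
[ 0.05  0.14  1.72 -0.    1.29  1.41]
```

View pics/w1.png

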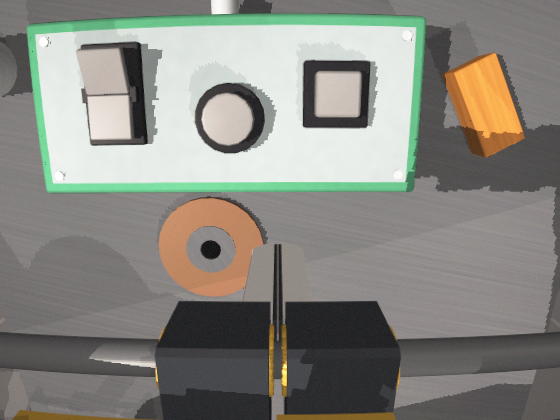

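The wrist view shows the key top at about (337,94), the button top at (227,119), the rocker pivot line near (109,95), and the raised half at (103,71). I'll cross-check the targets by casting rays from this view.

```bash
python3 - <<'E'
from h import *
o,R=tool(); c=ctrl.calibration('wrist'); im=cv2.imread('pics/w1.png')
W=np.eye(4); W[:3,:3]=R; W[:3,3]=o['ee_pos']; W=W@c['T_tool_cam']
def wp(uv,z):
    d=np.array([(uv[0]-c['cx'])/c['fx'],(uv[1]-c['cy'])/c['fy']]);u=d.copy()
    for _ in range(20): u=d/(1+c['k1']*(u@u))
    D=W[:3,:3]@[*u,1]; p=W[:3,3]; return p+D*(z-p[2])/D[2]
print(o['joint_vel'].round(3))
print('key',wp((337,94),.083),'btn',wp((227,119),.084),'piv',wp((109,95),.078),'raised mid',wp((103.5,71),.086))
corn=[wp(p,.06)[:2] for p in((30,26),(424,18),(412,190),(49,190))]
print(np.round(corn,3),[np.linalg.norm(corn[i]-corn[i-1]).round(3) for i in range(4)],np.mean(corn,0))
E
```

```text
[-0.08  -0.035  0.045 -0.005 -0.009 -0.119]
key [0.56831746 0.03401583 0.083     ] btn [0.53186665 0.11441827 0.084     ] piv [0.53202001 0.21281915 0.078     ] raised mid [0.54993348 0.21586877 0.086     ]
[[ 0.577  0.299]
 [ 0.645 -0.025]
 [ 0.503 -0.056]
 [ 0.436  0.27 ]] [np.float64(0.144), np.float64(0.331), np.float64(0.145), np.float64(0.332)] [0.54030834 0.1217276 ]
```

Emit:
play_rows([
  [[255, 0, -2.3, -1.82, 0], [255, 0, -2.3, -1.82, 0], [255, 0, -2.3, -1.82, 0], [255, 0, -2.3, -1.82, 0], [255, 0, -2.3, -1.82, 0], [255, 0, -2.3, -1.82, 0], [255, 2, 0, 0, 0], [255, 2, 0, 0, 0], [255, 2, 0, 0, 0], [255, 2, 0, 0, 0], [255, 0, 0, 0, 0], [255, 0, 0, 0, 0]],
])

```text
time_s: 3.15
ee_pos: [0.5525, 0.2153, 0.125]
eef_rot: [0.098, 1.569, -2.839]
force: [0.1, 0.1, 0.8]
grip_width: 0.0004
```

```bash
sed -i "s/'key':np.array(\[.5672,.0307/'key':np.array([.568,.0325/;s/\[.5309,.1135/[.5315,.114/;s/\[.5302,.2124/[.531,.2125/" h.py; python3 - <<'E'
from h import *
plan('rocker',-.01)
E
```

```text
t 3.15 tcp [0.5525 0.2153 0.125 ] F [0.1 0.1 0.8] grip 0.0004
jaw yaw -1.366 turn deg about x to box y [np.float64(0.01)]
target [0.5535 0.2172 0.088 ] d world [ 0.1   0.19 -4.7 ] cm tool [ 4.7  -0.16 -0.15]
```

Emit:
play_rows([
  [[255, 1, -0.16, -0.15, 0], [255, 1, 0, 0, 0], [255, 0.8, 0, 0, 0], [255, 0.3, 0, 0, 0], [255, 0.3, 0, 0, 0], [255, 0.3, 0, 0, 0], [255, 0.3, 0, 0, 0], [255, 0.3, 0, 0, 0], [255, 0.2, 0, 0, 0], [255, 0.2, 0, 0, 0], [255, 0, 0, 0, 0], [255, 0, 0, 0, 0]],
])

```text
time_s: 4.15
ee_pos: [0.5538, 0.2173, 0.0783]
eef_rot: [-0.019, 1.57, -2.955]
force: [0.4, 0.2, 1.5]
grip_width: 0.0006
```

Very little force so far, so I'll press on in small steps until it reaches the stop.

Emit:
play_rows([
  [[255, 0.1, 0, 0, 0], [255, 0.1, 0, 0, 0], [255, 0, 0, 0, 0]],
])

```text
time_s: 4.4
ee_pos: [0.554, 0.2174, 0.0781]
eef_rot: [3.097, 1.57, 0.161]
force: [-6.3, -2.1, 18.1]
grip_width: 0.0004
```

```bash
python3 - <<'E'
from h import *
plan('rocker',0)
cv2.imwrite("pics/s2.png",cv2.resize(ctrl.camera("scene")[150:280,220:380,::-1],None,fx=4.5,fy=4.5,interpolation=2))
cv2.imwrite("pics/w2.png",ctrl.camera("wrist")[:,:,::-1])
E
```

```text
t 4.4 tcp [0.554  0.2174 0.0781] F [-6.3 -2.1 18.1] grip 0.0004
jaw yaw -1.366 turn deg about x to box y [np.float64(0.01)]
target [0.5535 0.2172 0.088 ] d world [-0.05 -0.02  0.99] cm tool [-0.99  0.01  0.05]
```

View pics/s2.png

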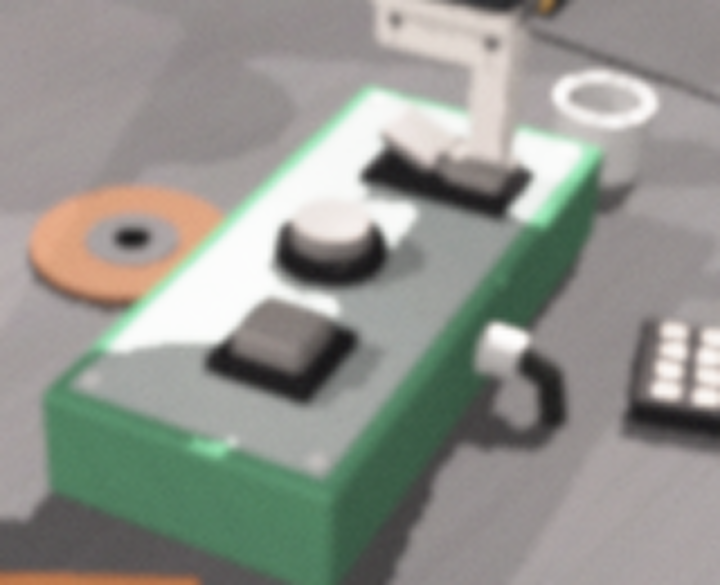

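View pics/w2.png

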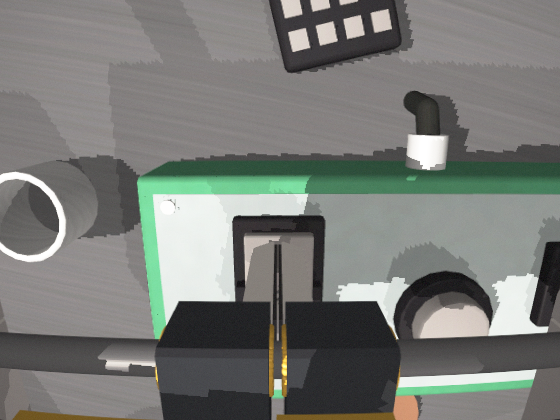

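The far half lies level at z = 0.078 and is holding 18 N against its stop, with the near half raised. So the rocker is over. Next is the key.

Emit:
play_rows([
  [[255, -1.5, 0, 0, 0], [255, -1.5, 0, 0, 0], [255, -1.5, 0, 0, 0], [255, 0, 2.3, 0.3, 0], [255, 0, 2.3, 0.3, 0], [255, 0, 2.3, 0.3, 0], [255, 0, 2.3, 0.3, 0], [255, 0, 2.3, 0.3, 0], [255, 0, 2.3, 0.3, 0], [255, 0, 2.3, 0.3, 0], [255, 0, 2.3, 0.3, 0], [255, 0, 0, 0, 0]],
])

```text
time_s: 5.5
ee_pos: [0.5676, 0.0291, 0.121]
eef_rot: [0.14, 1.569, -2.8]
force: [0.3, -0.3, -0.7]
grip_width: 0.0005
```

```bash
python3 - <<'E'
from h import *
plan('key',-.008)
cv2.imwrite("pics/w3.png",ctrl.camera("wrist")[:,:,::-1])
cv2.imwrite("pics/s3.png",cv2.resize(ctrl.camera("scene")[150:280,220:380,::-1],None,fx=4.5,fy=4.5,interpolation=2))
E
```

```text
t 5.5 tcp [0.5676 0.0291 0.121 ] F [ 0.3 -0.3 -0.7] grip 0.0005
jaw yaw -1.368 turn deg about x to box y [np.float64(-0.15)]
target [0.568  0.0325 0.083 ] d world [ 0.04  0.34 -4.6 ] cm tool [ 4.6  -0.33 -0.11]
```

View pics/s3.png

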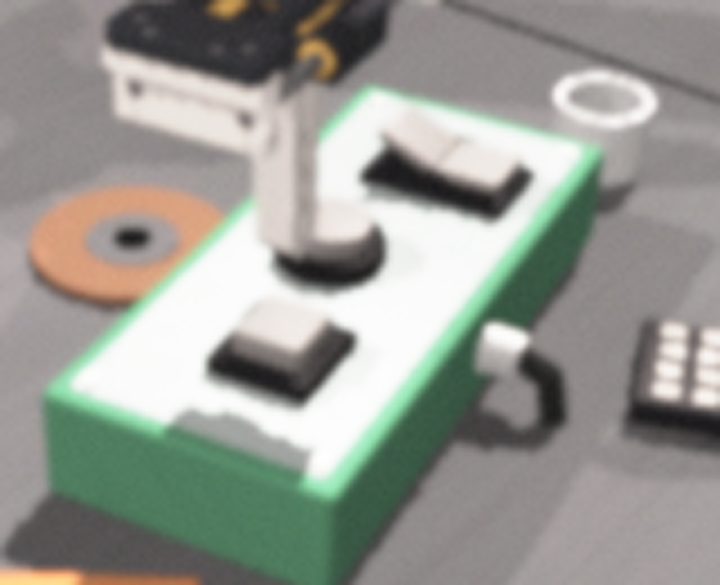

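View pics/w3.png

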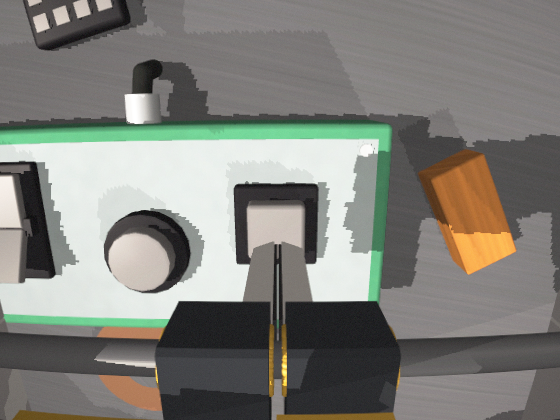

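The rocker stays tipped and the button is up. In the wrist view the key, at u≈276, lines up with the fingers at u≈278. Now I'll press the key.

Emit:
play_rows([
  [[255, 1, -0.15, -0.1, 0], [255, 1, 0, 0, 0], [255, 0.8, 0, 0, 0], [255, 0.3, 0, 0, 0], [255, 0.3, 0, 0, 0], [255, 0.3, 0, 0, 0], [255, 0.3, 0, 0, 0], [255, 0.2, 0, 0, 0], [255, 0.2, 0, 0, 0], [255, 0.2, 0, 0, 0], [255, 0.1, 0, 0, 0], [255, 0, 0, 0, 0]],
])

```text
time_s: 6.6
ee_pos: [0.5688, 0.0341, 0.0751]
eef_rot: [-2.946, 1.57, 0.401]
force: [-4.4, 2.6, 8.1]
grip_width: 0.0003
```

Emit:
play_rows([
  [[255, 0.1, 0, 0, 0], [255, 0, 0, 0, 0], [255, 0, 0, 0, 0]],
])

```text
time_s: 6.85
ee_pos: [0.5689, 0.0342, 0.0749]
eef_rot: [-3.138, 1.57, 0.209]
force: [-7.6, 2.6, 17.3]
grip_width: 0.0003
```

The key is at its stop: z stays at 0.075 while the force climbs. Next is the button.

Emit:
play_rows([
  [[255, -1.5, 0, 0, 0], [255, -1.5, 0, 0, 0], [255, -1.5, 0, 0, 0], [255, 0, -1.72, 0.4, 0], [255, 0, -1.72, 0.4, 0], [255, 0, -1.72, 0.4, 0], [255, 0, -1.72, 0.4, 0], [255, 0, -1.72, 0.4, 0], [255, 0, 0, 0, 0], [255, 0, 0, 0, 0], [255, 0, 0, 0, 0]],
])

```text
time_s: 7.77
ee_pos: [0.5319, 0.1135, 0.1184]
eef_rot: [2.248, 1.57, -0.689]
force: [-0.2, 0.6, -0.2]
grip_width: 0.0005
```

```bash
python3 - <<'E'
from h import *
plan('button',-.008)
cv2.imwrite("pics/w4.png",ctrl.camera("wrist")[:,:,::-1])
cv2.imwrite("pics/s4.png",cv2.resize(ctrl.camera("scene")[150:280,220:380,::-1],None,fx=4.5,fy=4.5,interpolation=2))
E
```

```text
t 7.7667 tcp [0.5319 0.1135 0.1184] F [-0.2  0.6 -0.2] grip 0.0005
jaw yaw -1.366 turn deg about x to box y [np.float64(0.0)]
target [0.5315 0.114  0.084 ] d world [-0.04  0.05 -4.24] cm tool [ 4.24 -0.05  0.03]
```

View pics/s4.png

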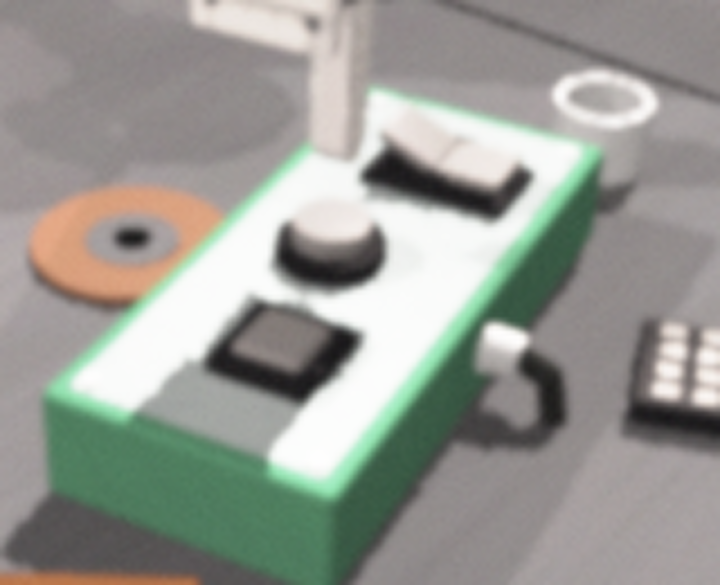

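View pics/w4.png

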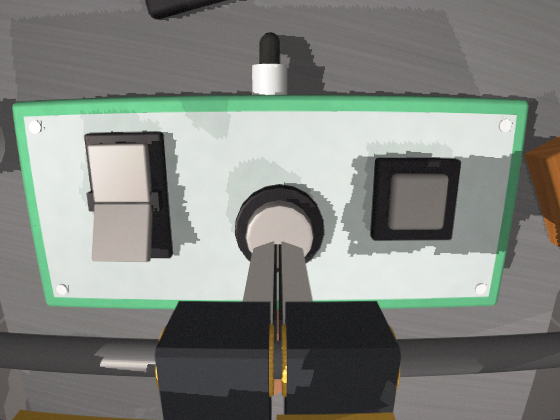

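The key is visibly down in its housing, and the fingers are centred on the button. Pressing it now.

Emit:
play_rows([
  [[255, 1, 0, 0, 0], [255, 1, 0, 0, 0], [255, 0.7, 0, 0, 0], [255, 0.3, 0, 0, 0], [255, 0.3, 0, 0, 0], [255, 0.3, 0, 0, 0], [255, 0.3, 0, 0, 0], [255, 0.2, 0, 0, 0], [255, 0.2, 0, 0, 0], [255, 0.1, 0, 0, 0], [255, 0, 0, 0, 0], [255, 0, 0, 0, 0]],
])

```text
time_s: 8.87
ee_pos: [0.5317, 0.1141, 0.076]
eef_rot: [2.923, 1.57, -0.013]
force: [-9.1, -2.6, 19.1]
grip_width: 0.0002
```

Emit:
play_rows([
  [[255, 0, 0, 0, 0], [255, 0, 0, 0, 0], [255, 0, 0, 0, 0], [255, 0, 0, 0, 0], [255, 0, 0, 0, 0], [255, 0, 0, 0, 0], [255, 0, 0, 0, 0], [255, 0, 0, 0, 0], [255, 0, 0, 0, 0], [255, 0, 0, 0, 0], [255, 0, 0, 0, 0], [255, 0, 0, 0, 0]],
])

```text
time_s: 9.87
ee_pos: [0.5317, 0.1141, 0.076]
eef_rot: [2.96, 1.57, 0.024]
force: [-9.7, -2.7, 19.5]
grip_width: 0.0004
```

Emit:
play_rows([
  [[255, 0, 0, 0, 0], [255, 0, 0, 0, 0], [255, 0, 0, 0, 0], [255, 0, 0, 0, 0], [255, 0, 0, 0, 0], [255, 0, 0, 0, 0], [255, 0, 0, 0, 0], [255, 0, 0, 0, 0], [255, 0, 0, 0, 0], [255, 0, 0, 0, 0], [255, 0, 0, 0, 0], [255, 0, 0, 0, 0]],
])

```text
time_s: 10.87
ee_pos: [0.5317, 0.1141, 0.076]
eef_rot: [2.961, 1.57, 0.025]
force: [-9.9, -2.9, 19.6]
grip_width: 0.0005
```

Emit:
play_rows([
  [[255, -1.5, 0, 0, 0], [255, -1.5, 0, 0, 0], [255, -1.5, 0, 0, 0], [255, -2, 0, 0, 0], [255, -2, 0, 0, 0], [255, -2, 0, 0, 0], [255, 0, 0, 0, 0], [255, 0, 0, 0, 0], [255, 0, 0, 0, 0]],
])

```text
time_s: 11.62
ee_pos: [0.5312, 0.1141, 0.1785]
eef_rot: [-0.113, 1.57, -3.049]
force: [-0.0, -0.7, -1.1]
grip_width: 0.0003
```

```bash
python3 - <<'E'
from h import *
plan('button',0)
cv2.imwrite("pics/w5.png",ctrl.camera("wrist")[:,:,::-1])
cv2.imwrite("pics/s5.png",cv2.resize(ctrl.camera("scene")[150:310,200:430,::-1],None,fx=3.4,fy=3.4,interpolation=2))
E
```

```text
t 11.6167 tcp [0.5312 0.1141 0.1785] F [-0.  -0.7 -1.1] grip 0.0003
jaw yaw -1.366 turn deg about x to box y [np.float64(0.01)]
target [0.5315 0.114  0.084 ] d world [ 0.03 -0.01 -9.45] cm tool [ 9.45  0.02 -0.03]
```

View pics/s5.png

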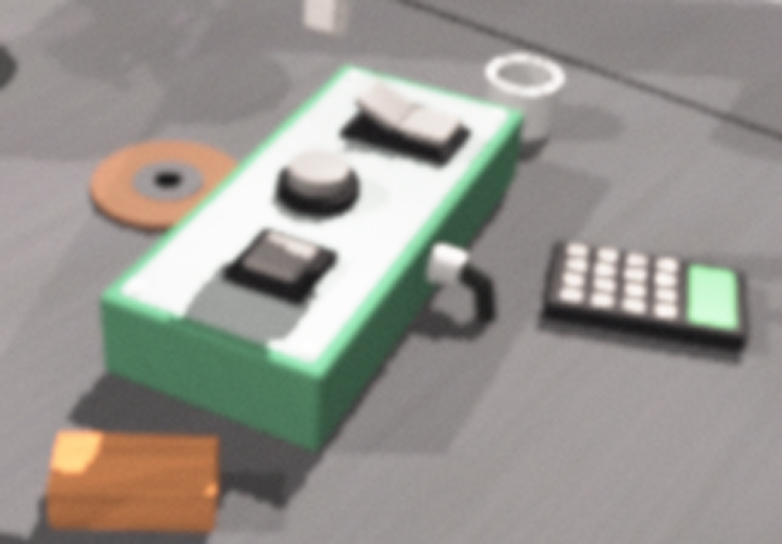

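View pics/w5.png

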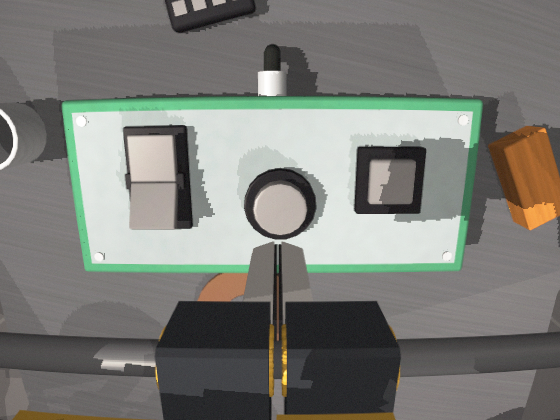

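The rocker is over, the key is in, the button is up again, the other things haven't moved, and the arm is clear.

```bash
python3 -c "
from station import ctrl
print(ctrl.hand_in())"
```

```text
the job is handed in; nothing more can be done
None
```

The job is done and handed in at about 11.7 s. I pressed the three controls in order with the closed fingertips:

| Control | Fingertip height at stop | Force at stop | Result |
|---|---|---|---|
| Rocker (raised end) | 0.078 m | 18 N | fully over |
| Square key | 0.075 m | 17 N | fully in |
| Round button | 0.076 m | about 19.5 N | held down at least 2 s, then released |

All three heights match the fully pressed heights given.

The last scene and wrist pictures show the rocker still over, the key in and the button up again. The ring, chock, disc and calculator look unmoved, judged by eye only. The tool is about 9 cm above the box, with the force reading near zero.

No check failed. The camera views disagreed by about 3 mm at most on where the controls are, which is well within the size of the faces.

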